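# Seat a sample carrier on a three-point locating nest

### The arm

A 7-joint arm with a two-finger parallel gripper is mounted at the origin on a cart in front of the work surface, level with it; the furniture and walls round the work are solid. World frame = base frame: x ahead of the robot, y to its left, z up, the work surface at z = 0. Lengths are in m, angles in rad, forces in N, time in s.
With the tool pointing down it reaches from about 0.425 to 0.925 m from the base axis. Payload 6.8 kg.
Tool frame: the origin (TCP) lies where the fingers leave the gripper's body, on its centre line; the fingertips stand 73 mm ahead of it and the grasp point (between the pads) lies 54 mm ahead of it; z points along the fingers, y is the line along which they close (so a half turn about z gives the same grasp; the last joint's range is limited). The gripper opens to 85 mm and grips with 20 to 120 N. Pads are 22 mm wide; open, the fingers measure 114 mm over their backs; the gripper's body (76 mm by 85 mm) begins 54 mm behind the grasp point. The pads swing forward as they close: fully open they stand 13 mm farther back than shut.
Start: joints at [-1.42, 0.477, 0.022, 1.555, -0.011, 1.109, -0.083], TCP at [0.173, 0.653, 0.304] pointing down, gripper open.
Joint ranges: [-2.96, 2.96], [-0.34, 2.1], [-1.41, 1.46], [0.24, 2.44], [-1.37, 4.51], [0.17, 1.92], [-2.96, 2.96]. Speed limits (rad/s): [2.39, 2.39, 3.14, 3.14, 3.14, 3.14, 3.14].

### API

Orientations are given as a rotation vector (axis times angle).
In Python, from bench import r, grab_frame, camera_info gives the robot as it stands.
- The arm moves only by the shell command python3 -m pendant 'ROWS' [OPENING] [FORCE]. ROWS is a JSON list of rows, 1 to 5 of them, each of 6 numbers: dx, dy, dz in m, then a rotation vector rx, ry, rz in rad; each row is the pose to reach, as a shift and turn from the pose commanded when the command began, along the tool's axes at that moment; what a row does not reach only later rows make up. A row lasts 1/10 s, in which the tool goes at most 0.05 m and 0.15 rad, less where a joint would pass 70% of its speed; a pose out of reach is approached as far as the arm can. OPENING is the finger opening in m, set as the command begins (- or left out keeps the last). The fingers move at their own pace and stop on an object; FORCE is the grip in N (left out, the last holds). Time passes only in rows, so rows that do not move let the fingers close. It prints the time, the measured TCP pose, the force, the opening and the grip force at its end. Input that does not fit is refused with a message, and nothing moves.
- r.get_obs(): the state, without advancing time (a new reading comes with each control period).
- grab_frame(name): name is "scene" or "top" or "wrist"; returns (picture, depth): 420x560x3 uint8, blue, green, red; 420x560 float32, m along the optical axis (not along the pixel's ray), 0 where there is no reading.
- camera_info(name): a dict with "camera_matrix" (3x3 intrinsics, pixels), "R" (3x3) and "t" (3): a world point X has camera coordinates R X + t. Camera axes: x right, y down, z forward; pixel columns grow to the right and rows downward; lengths in m; the calibration is good to about 2 mm. A picture is of the moment at which its call begins: read the wrist's pose just before it. camera_info takes no time and is no camera call; for the wrist camera it gives the pose at the moment of the call.
- r.hand_in(): hands the job in; it is judged then, once.
The state is a dict: "clock": time; "joints": joint angles; "qvel": joint speeds; "tau": joint torques, N m; "tcp_pos": TCP position; "orientation": TCP orientation; "contact_force": force on the tool from outside, world axes, zero at the start; "moment": the same for the moment, N m; "grip_width": finger opening in m; "gripper_force": force on a finger pad.
Only numpy, scipy, OpenCV 4.12 (cv2) and the standard library are available. Lean on these libraries where they do the work, as an engineer would, in place of code of your own. Each camera call takes 0.05 s, during which the arm holds its last target. There are 200 camera calls.

### The job

Pick up the aluminium sample carrier by its black knob and lay it flat on the bed of the grey locating nest, long side facing the two dowels and with a clear gap of about 10 mm to the dowels and to the end stop. Push it squarely against both dowels (4 to 9 N on each) and hold a moment, then slide it along them to the end stop, so that for a moment it is pressed on both dowels and the end stop at the same time, again with 4 to 9 N on each and never more than 12 N on any one. Let go of it seated against all three, and leave the other things where they are.

Things in the scene. Friction and masses are not known exactly. Their poses are not given: they have to be found in the camera images.
- carrier: loose aluminium plate 90 (x) x 130 (y) x 12 mm, dark round wells, at its centre an upright black round knob, 24 mm in diameter, top 57 mm above the underside (collar at its foot: 34 mm wide, 3 mm high). 0.3 to 0.6 kg. Smooth: slides easily on bed, dowels and stop (friction about 0.2). Origin: centre of the underside; y along the long side, z up. It is the same either way round.
- nest: fixed grey base plate 150 (x) x 190 (y) x 12 mm on the worktop; its flat top is the bed, 12 mm above the worktop. Origin: centre of its underside, z up. The two dowels stand along its +x edge (far from the robot), the end stop on its +y side (left). With the carrier seated against dowels and stop, long side along nest y, the carrier's origin is at nest x = +10 mm, y = +5 mm, z = 12 mm.
- dowel_left: fixed upright steel dowel, 10 mm in diameter, 17 mm high above the bed; origin at its foot on the bed, at nest x = +60, y = +45 mm. The carrier's long side bears on its -x side (nest x = +55 mm).
- dowel_right: the same, at nest x = +60, y = -45 mm.
- end_stop: fixed dark steel block 40 (x) x 14 (y) x 17 mm on the bed with a rounded steel nose in the middle of its -y face. Origin: on the bed, under the tip of the nose, at nest x = +10, y = +70 mm; the carrier's short side bears on the nose, 7 mm above the bed.
- timer: small white timer, 62 x 66 x 20 mm, bystander; origin under its centre
- marker: white marker pen, 13 x 136 x 14 mm, lying on the worktop, bystander; origin under its centre
- weigh_boat: white weighing boat, 60 x 85 x 20 mm, bystander; origin under its centre
- beaker: clear beaker, 50 mm wide, 70 mm high, bystander; origin under its centre
Mind the look-alikes: they are no part of the job. Leave any red look-alike of the carrier alone.

How it is judged:
By the outcome, as a careful person would: the job done as asked, in the order asked, and still so for the second after the job is handed in, with the robot touching nothing.
It also fails if it takes over 58 s, if anything falls off the work surface, if the arm or the gripper's body presses on something with over 40 N, if the wrist force passes 120 N, or if a joint passes its speed limit or range.

## Working session

There is one attempt and no reset: what is moved stays moved. The work goes in short steps, Python scripts to look and compute and a shell command to move; the robot and the scene stay as the last step left them, time stands still between calls to the robot, and variables do not carry over. Pictures are saved under pics/ and viewed, at most 10 in all, crops included, and the job is handed in when it is done.

```bash
ls; mkdir -p pics
python3 - <<'E'
from bench import r, grab_frame, camera_info
import cv2, numpy as np
o=r.get_obs(); print({k:np.round(v,3) for k,v in o.items()})
for n in ("scene","top"):
    im,d=grab_frame(n); cv2.imwrite(f"pics/{n}0.png",im); np.savez(f"{n}0.npz",im=im,d=d)
    c=camera_info(n); print(n,np.round(c["camera_matrix"],1).tolist(),np.round(-c["R"].T@c["t"],3),np.round(c["R"],3).tolist())
E
```

```text
pics
{'clock': np.float64(0.0), 'joints': array([-1.42 ,  0.478,  0.022,  1.556, -0.012,  1.109, -0.083]), 'qvel': array([-0.001,  0.001,  0.   ,  0.001, -0.002, -0.   ,  0.002]), 'tau': array([ 0.0000e+00, -5.9644e+01,  1.6080e+00, -2.8121e+01,  1.2000e-02,
        9.0000e-03,  0.0000e+00]), 'tcp_pos': array([0.173, 0.652, 0.303]), 'orientation': array([-4.050e-01, -3.115e+00,  3.000e-03]), 'contact_force': array([ 0.149, -0.1  , -0.113]), 'moment': array([-0.066, -0.025,  0.01 ]), 'gripper_force': np.float64(0.0), 'grip_width': np.float64(0.085)}
scene [[400.0, 0.0, 280.2], [0.0, 400.0, 211.9], [0.0, 0.0, 1.0]] [ 0.126 -0.555  0.555] [[0.838, -0.545, -0.006], [-0.302, -0.454, -0.838], [0.454, 0.704, -0.545]]
top [[436.6, 0.0, 284.0], [0.0, 436.6, 211.1], [0.0, 0.0, 1.0]] [0.339 0.116 1.116] [[0.001, -1.0, -0.005], [-0.981, 0.0, -0.195], [0.195, 0.005, -0.981]]
```

View pics/top0.png

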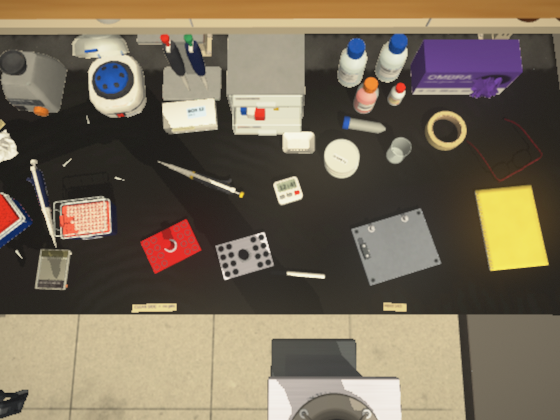

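View pics/scene0.png

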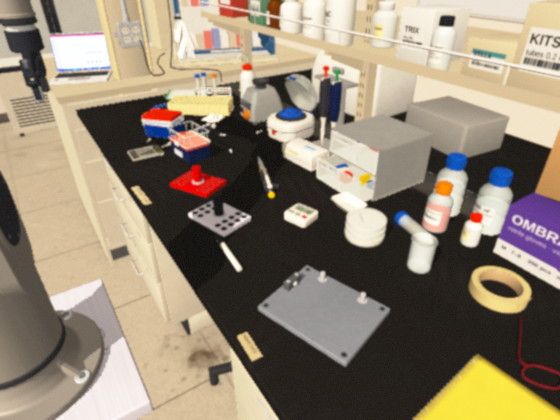

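The top view shows these candidates for the carrier:
- Aluminium plate with a black knob at (245,256). This matches the description, so I choose it.
- Red look-alike plate at (171,246), to be left alone.
- Grey nest at (397,246), the wrong thing to pick. It has dowels at about (371,229) and (404,218), and its end stop at about (363,248).

The scene view agrees: carrier at (218,216), red plate at (197,183), nest at (325,310).

```bash
cat > h.py <<'E'
import cv2, numpy as np
from bench import r, grab_frame, camera_info
def ray(c,px,z):
    K,R,t=c["camera_matrix"],c["R"],np.asarray(c["t"]).ravel()
    px=np.atleast_2d(np.asarray(px,float)); C=-R.T@t
    d=np.c_[(px-[K[0,2],K[1,2]])/[K[0,0],K[1,1]],np.ones(len(px))]@R
    return C+d*((z-C[2])/d[:,2])[:,None]
def proj(c,X):
    p=(np.atleast_2d(X)@c["R"].T+np.asarray(c["t"]).ravel())@c["camera_matrix"].T
    return p[:,:2]/p[:,2:]
def rect(P):   # min-area rectangle of world points (mm): centre, sides, yaw of long side w.r.t. +y (deg)
    (cx,cy),(a,b),_=q=cv2.minAreaRect((P[:,:2]*1000).astype(np.float32))
    B=cv2.boxPoints(q); e=max((B[1]-B[0],B[2]-B[1]),key=np.linalg.norm)
    if e[1]<0:e=-e
    return np.round([cx,cy,*sorted((a,b)),np.degrees(np.arctan2(-e[0],e[1]))],1)
E
python3 - <<'E'
from h import *
for n,bc,bn in (("top",(212,230,278,284),(345,205,446,290)),("scene",(180,192,256,240),(250,258,395,362))):
    f=np.load(n+"0.npz"); im=f["im"]; c=camera_info(n); g=cv2.cvtColor(im,cv2.COLOR_BGR2GRAY); hsv=cv2.cvtColor(im,cv2.COLOR_BGR2HSV)
    for nm,(x0,y0,x1,y1),z,th in (("carrier",bc,.012,110),("nest",bn,.012,60)):
        m=np.zeros_like(g); m[y0:y1,x0:x1]=((g>th)&(hsv[...,1]<90))[y0:y1,x0:x1]
        if nm=="carrier" or n=="top": pass
        cs,_=cv2.findContours(m,cv2.RETR_EXTERNAL,cv2.CHAIN_APPROX_NONE); k=max(cs,key=cv2.contourArea)[:,0]
        print(n,nm,len(k),rect(ray(c,cv2.convexHull(k)[:,0],z)))
im=np.load("top0.npz")["im"]; a=cv2.resize(im[200:295,205:455],None,fx=3.2,fy=3.2,interpolation=cv2.INTER_CUBIC)
im=np.load("scene0.npz")["im"]; b=cv2.resize(im[190:365,180:400],None,fx=1.6,fy=1.6,interpolation=cv2.INTER_CUBIC)
o=np.zeros((a.shape[0]+b.shape[0],800,3),np.uint8); o[:a.shape[0]]=a; o[a.shape[0]:,:b.shape[1]]=b
cv2.imwrite("pics/crop1.png",o[:600])
E
```

```text
top carrier 164 [445.1 221.6  91.5 132.2  16.5]
top nest 254 [ 469.1 -161.7  152.7  193.9   16.9]
scene carrier 183 [442.7 214.7 100.6 145.9  17.5]
scene nest 290 [ 470.5 -162.3  167.6  198.9   16.9]
```

View pics/crop1.png

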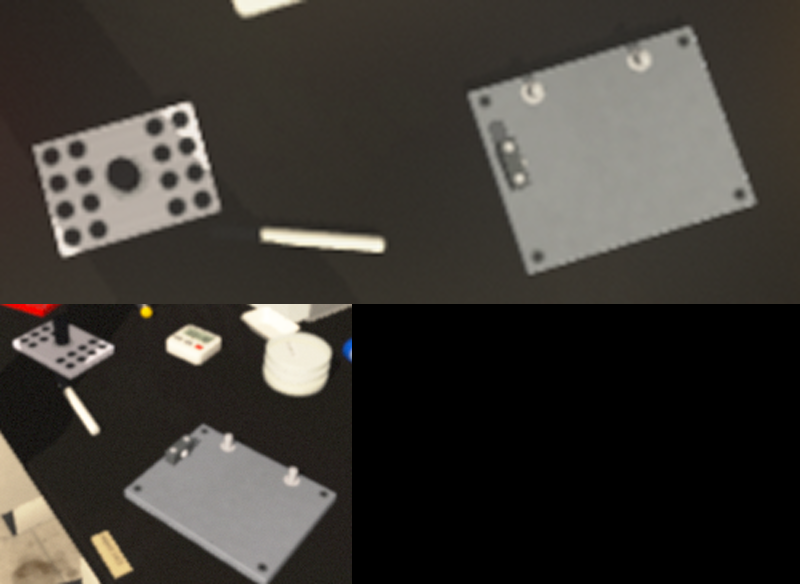

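The crop confirms the choice: aluminium plate with dark wells and a black knob at crop (124,175). The nest shows dowels at (533,92) and (638,60) and its stop at (512,160). Both yaws are about +17°.

```bash
cat >> h.py <<'E'
from scipy.spatial.transform import Rotation as Ro
def delta(x,y,z,yaw):   # tool-frame shift and turn; tool y along world direction yaw (deg), tool z down
    o=r.get_obs(); R=Ro.from_rotvec(o["orientation"]); a=np.radians(yaw); Y=np.array([np.cos(a),np.sin(a),0]); Z=np.array([0,0,-1.])
    G=Ro.from_matrix(np.c_[np.cross(Y,Z),Y,Z])
    print("t",round(o["clock"],2),"shift",np.round(R.inv().apply(np.array([x,y,z])-o["tcp_pos"]),4),"turn",np.round((R.inv()*G).as_rotvec(),4),"F",np.round(o["contact_force"],2),"M",np.round(o["moment"],3))
E
python3 -c "
from h import *
delta(.445,.2216,.25,16.5)"
```

```text
t 0.1 shift [-0.3734 -0.3464  0.0537] turn [-1.500e-03  1.000e-03  1.024e+00] F [-1.18 -0.8   0.51] M [ 0.    -0.041  0.037]
```

```bash
python3 -m pendant '[[-0.034,-0.032,0.005,0,0,0.1],[-0.068,-0.063,0.01,0,0,0.2],[-0.102,-0.095,0.015,0,0,0.3],[-0.136,-0.126,0.02,0,0,0.4],[-0.17,-0.158,0.025,0,0,0.5]]' 0.085; python3 -c "
from h import *
delta(.445,.2216,.25,16.5)"
```

```text
clock: 0.6
tcp_pos: [0.2973, 0.4544, 0.2785]
orientation: [-1.169, -2.916, 0.001]
contact_force: [1.7, 0.8, 0.5]
grip_width: 0.085
gripper_force: 0.0
t 0.6 shift [-0.2677 -0.0663  0.0285] turn [-3.0e-04  2.0e-04  5.2e-01] F [1.67 0.81 0.54] M [-0.005 -0.098 -0.008]
```

```bash
python3 -m pendant '[[-0.048,-0.012,0.005,0,0,0.1],[-0.096,-0.024,0.01,0,0,0.2],[-0.144,-0.036,0.015,0,0,0.3],[-0.192,-0.048,0.02,0,0,0.4],[-0.24,-0.06,0.025,0,0,0.5]]'; python3 -c "
from h import *
delta(.445,.2216,.25,16.5)"
```

```text
clock: 1.1
tcp_pos: [0.4301, 0.2457, 0.2537]
orientation: [-1.854, -2.536, -0.0]
contact_force: [1.1, 0.8, 0.0]
grip_width: 0.0849
gripper_force: 0.0
t 1.1 shift [-0.0275  0.0069  0.0037] turn [ 0.     -0.0002  0.0202] F [1.13 0.77 0.02] M [ 0.075 -0.032 -0.06 ]
```

```bash
python3 -m pendant '[[-0.0275,0.007,0.004,0,0,0.02],[-0.0275,0.007,0.004,0,0,0.02]]'
python3 - <<'E'
from h import *
c=camera_info("wrist"); im,d=grab_frame("wrist"); cv2.imwrite("pics/w1.png",im); np.savez("w1.npz",im=im,d=d)
print(np.round(proj(c,[[.445,.2216,.057],[.445,.2216,.012]])),r.get_obs()["tcp_pos"],-c["R"].T@c["t"])
g=cv2.cvtColor(im,cv2.COLOR_BGR2GRAY);s=cv2.cvtColor(im,cv2.COLOR_BGR2HSV)[...,1]
m=((g>110)&(s<90)).astype(np.uint8)
cs,_=cv2.findContours(m,cv2.RETR_EXTERNAL,cv2.CHAIN_APPROX_NONE)
for k in cs:
    if cv2.contourArea(k)>1500: print(cv2.boundingRect(k),rect(ray(c,cv2.convexHull(k[:,0])[:,0],.012)))
E
```

```text
clock: 1.3
tcp_pos: [0.4463, 0.2189, 0.2494]
orientation: [1.884, 2.512, -0.003]
contact_force: [-0.0, -0.1, 0.1]
grip_width: 0.085
gripper_force: 0.0
[[281. 200.]
 [281. 189.]] [0.4452112  0.2215064  0.24954481] [0.4248535  0.29109629 0.31807808]
(515, 256, 45, 120) [787.8 147.7  51.4 173.9  31.7]
(69, 226, 68, 66) [293.6  79.9  52.  106.6 -37.8]
(0, 156, 124, 222) [236.3  29.  140.8 293.    0.8]
(236, 125, 92, 122) [445.6 221.2  90.  128.6  16.4]
(428, 76, 132, 144) [641.7 314.   22.3 173.  -18.7]
(0, 0, 173, 126) [234.7 281.  105.1 179.4 -73.6]
```

View pics/w1.png

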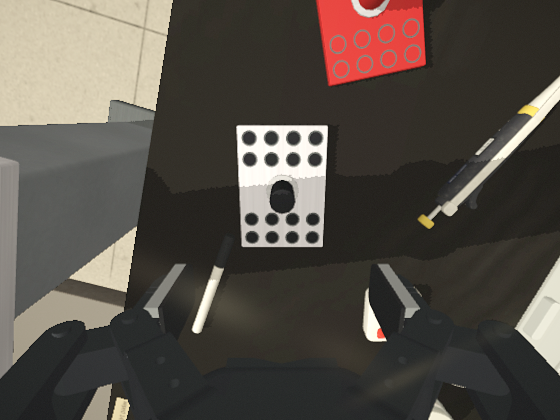

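The carrier is centred at wrist pixel (282,187) with its black knob at (282,195). The fingers straddle it and the red plate is out of the way at the top. Descending.

```bash
python3 -m pendant '[[0,0,0.04,0,0,0],[0,0,0.08,0,0,0],[0,0,0.11,0,0,0],[0,0,0.13,0,0,0],[0,0,0.14,0,0,0]]' ; python3 -c "
from h import *
delta(.4456,.2212,.092,16.4)"
```

```text
clock: 1.85
tcp_pos: [0.443, 0.2247, 0.108]
orientation: [-1.87, -2.522, 0.004]
contact_force: [0.5, -0.1, -0.1]
grip_width: 0.0849
gripper_force: 0.0
t 1.85 shift [-0.0041  0.0015  0.016 ] turn [-0.0032  0.0002  0.0084] F [ 0.53 -0.08 -0.15] M [ 0.035  0.019 -0.067]
```

```bash
python3 -m pendant '[[0,0,0.008,0,0,0],[0,0,0.016,0,0,0],[0,0,0.016,0,0,0]]' ; python3 -c "
from h import *
delta(.4456,.2212,.092,16.4)"
```

```text
clock: 2.15
tcp_pos: [0.4445, 0.2239, 0.0937]
orientation: [-1.874, -2.521, 0.0]
contact_force: [-0.1, 0.1, 0.3]
grip_width: 0.0853
gripper_force: 0.0
t 2.15 shift [-0.0029  0.0003  0.0017] turn [-0.0003 -0.0002  0.0062] F [-0.07  0.12  0.29] M [0.022 0.05  0.04 ]
```

```bash
python3 -m pendant '[[-0.003,0,0.0015,0,0,0.006],[-0.003,0,0.0015,0,0,0.006]]' ; python3 -m pendant '[[0,0,0,0,0,0],[0,0,0,0,0,0],[0,0,0,0,0,0],[0,0,0,0,0,0],[0,0,0,0,0,0]]' 0 60;  python3 -m pendant '[[0,0,0,0,0,0],[0,0,0,0,0,0]]'; python3 -c "
from h import *
delta(.4456,.2212,.092,16.4)"
```

```text
clock: 2.35
tcp_pos: [0.4459, 0.2204, 0.0929]
orientation: [1.883, 2.514, 0.001]
contact_force: [-0.1, 0.6, 0.6]
grip_width: 0.0849
gripper_force: 0.0
clock: 2.85
tcp_pos: [0.4456, 0.2208, 0.0927]
orientation: [-1.882, -2.515, -0.0]
contact_force: [-1.1, 0.9, 4.6]
grip_width: 0.0225
gripper_force: 58.6
clock: 3.05
tcp_pos: [0.4456, 0.2208, 0.0927]
orientation: [-1.882, -2.515, -0.001]
contact_force: [-1.4, -0.8, 5.8]
grip_width: 0.0229
gripper_force: 58.6
t 3.05 shift [0.0004 0.0001 0.0007] turn [ 0.0003 -0.0003 -0.0003] F [-1.36 -0.79  5.84] M [-0.049  0.245 -0.011]
```

```bash
python3 -m pendant '[[0,0,-0.015,0,0,0],[0,0,-0.04,0,0,0],[0,0,-0.07,0,0,0],[0,0,-0.08,0,0,0],[0,0,-0.08,0,0,0]]'; python3 -m pendant '[[0,0,0,0,0,0],[0,0,0,0,0,0]]'
python3 - <<'E'
from h import *
delta(.4706,-.1665,.1727,16.9)
# nest yaw and place from dowel tops and corners in the first top picture
im=np.load("top0.npz")["im"];c=camera_info("top");g=cv2.cvtColor(im,cv2.COLOR_BGR2GRAY)
m=np.zeros_like(g);m[205:290,345:446]=(g>60)[205:290,345:446]
k=max(cv2.findContours(m,cv2.RETR_EXTERNAL,cv2.CHAIN_APPROX_NONE)[0],key=cv2.contourArea)[:,0]
P=ray(c,k,.012)[:,:2]*1000; a=np.radians(16.9);O=np.array([469.1,-161.7]);N=np.array([[np.cos(a),np.sin(a)],[-np.sin(a),np.cos(a)]])
q=(P-O)@N.T
for nm,s in (("-x",(q[:,0]<-70)&(abs(q[:,1])<85)),("-y",(q[:,1]<-90)&(abs(q[:,0])<65)),("+y",(q[:,1]>90)&(abs(q[:,0])<65)),("+x",(q[:,0]>70)&((abs(q[:,1])<30)|(abs(q[:,1])>60)&(abs(q[:,1])<85)))):
    i=0 if 'x' in nm else 1; f=np.polyfit(q[s][:,1-i],q[s][:,i],1); print(nm,s.sum(),np.round(f[1],2),"slope deg",np.round(np.degrees(f[0]),2))
b=g.copy()
for y in (45,-45):
    X=np.r_[O+np.array([60,y])@N,29]/1000; u,v=proj(c,X)[0]
    w=np.clip(g[int(v)-7:int(v)+8,int(u)-7:int(u)+8].astype(float)-170,0,None); yy,xx=np.mgrid[int(v)-7:int(v)+8,int(u)-7:int(u)+8]
    if w.sum(): print(y,(u,v),((ray(c,[[(w*xx).sum()/w.sum(),(w*yy).sum()/w.sum()]],.029)[0,:2]*1000)-O)@N.T)
E
```

```text
clock: 3.55
tcp_pos: [0.4459, 0.2211, 0.1731]
orientation: [1.882, 2.515, 0.004]
contact_force: [0.1, 0.7, -3.5]
grip_width: 0.0224
gripper_force: 59.4
clock: 3.75
tcp_pos: [0.4446, 0.2203, 0.171]
orientation: [-1.882, -2.515, 0.004]
contact_force: [-0.4, -0.3, -4.2]
grip_width: 0.0226
gripper_force: 59.4
t 3.75 shift [-0.3784 -0.0843 -0.0012] turn [-0.0025  0.0009 -0.0088] F [-0.37 -0.29 -4.16] M [0.031 0.028 0.008]
-x 64 -75.18 slope deg -0.01
-y 48 -95.69 slope deg 0.12
+y 49 95.49 slope deg 0.01
+x 40 75.02 slope deg 0.04
45 (np.float64(372.2413614282177), np.float64(227.4829284737639)) [57.01551567 48.19570607]
-45 (np.float64(405.93872614037184), np.float64(217.25260346172158)) [ 56.70307767 -41.1202448 ]
```

```bash
python3 -m pendant '[[-0.03,-0.007,0,-0.001,0,-0.003],[-0.075,-0.017,0,-0.002,0,-0.006],[-0.12,-0.027,0,-0.003,0,-0.009],[-0.165,-0.037,0,-0.003,0,-0.009],[-0.21,-0.047,0,-0.003,0,-0.009]]';python3 -m pendant '[[-0.045,-0.01,0,0,0,0],[-0.09,-0.02,0,0,0,0],[-0.13,-0.029,0,0,0,0],[-0.16,-0.036,0,0,0,0],[-0.168,-0.037,0,0,0,0]]';python3 -m pendant '[[0,0,0,0,0,0],[0,0,0,0,0,0],[0,0,0,0,0,0]]'
python3 - <<'E'
from h import *
delta(.4706,-.1665,.125,16.9)
im,d=grab_frame("wrist"); c=camera_info("wrist"); np.savez("w2.npz",im=im,d=d); cv2.imwrite("pics/w2.png",im)
E
```

```text
clock: 4.25
tcp_pos: [0.4589, 0.0042, 0.1714]
orientation: [1.87, 2.524, 0.001]
contact_force: [0.9, -0.5, -3.8]
grip_width: 0.0227
gripper_force: 59.3
clock: 4.75
tcp_pos: [0.472, -0.1698, 0.1714]
orientation: [1.877, 2.517, -0.0]
contact_force: [-0.5, -0.2, -3.5]
grip_width: 0.0227
gripper_force: 59.2
clock: 5.05
tcp_pos: [0.473, -0.1637, 0.1718]
orientation: [1.867, 2.526, 0.004]
contact_force: [-0.1, 0.8, -3.4]
grip_width: 0.0227
gripper_force: 59.2
t 5.05 shift [-0.0021 -0.0032  0.0468] turn [ 0.0022 -0.0013  0.0026] F [-0.08  0.77 -3.43] M [ 0.008 -0.015 -0.007]
```

View pics/w2.png

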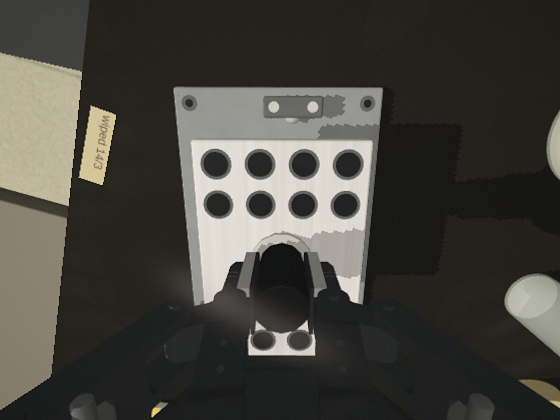

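The carrier is held parallel to the nest. The nest's +y edge is at row 88, the stop at (293,106) and the carrier's near edge at row 140. I'll measure those two edges.

Run:
```python
from h import *
im=np.load("w2.npz")["im"];c=camera_info("wrist");g=cv2.GaussianBlur(cv2.cvtColor(im,cv2.COLOR_BGR2GRAY),(3,3),0).astype(float)
o=r.get_obs();print(o["tcp_pos"],Ro.from_rotvec(o["orientation"]).as_matrix()[:2,1])
def hor(cols,r0,r1,z):
    p=[]
    for u in cols:
        G=np.diff(g[r0:r1,u]);k=G.argmax();w=np.clip(G[max(k-2,0):k+3],0,None);p.append((u,r0+.5+(w*np.arange(max(k-2,0),max(k-2,0)+len(w))).sum()/w.sum()))
    P=ray(c,p,z)[:,:2]*1000; vx,vy,x,y=cv2.fitLine(P.astype(np.float32),cv2.DIST_HUBER,0,.01,.01).ravel(); 
    if vx<0: vx,vy=-vx,-vy
    n=np.array([-vy,vx]); print("yaw",np.degrees(np.arctan2(vy,vx)),"n.p",n@[x,y],"vs tcp",n@([x,y]-o["tcp_pos"][:2]*1000),"mean row",np.mean(p,0))
def ver(rows,c0,c1,z,s):
    p=[]
    for v in rows:
        G=s*np.diff(g[v,c0:c1]);k=G.argmax();p.append((c0+.5+k,v))
    P=ray(c,p,z)[:,:2]*1000; vx,vy,x,y=cv2.fitLine(P.astype(np.float32),cv2.DIST_HUBER,0,.01,.01).ravel()
    if vy<0: vx,vy=-vx,-vy
    n=np.array([vy,-vx]); print("side yaw",np.degrees(np.arctan2(-vx,vy)),"vs tcp",n@([x,y]-o["tcp_pos"][:2]*1000))
print("nest +y");hor(range(182,376,3),78,98,.012)
zc=o["tcp_pos"][2]-.0927+.012
print("carrier +y");hor(range(200,310,3),132,150,zc)
print("nest sides");ver(range(95,225,3),165,195,.012,1);ver(range(95,125,3),374,394,.012,-1)
print("carrier sides");ver(range(150,240,3),186,205,zc,1);ver(range(150,225,3),360,382,zc,-1)
```

```text
[ 0.47306484 -0.16380518  0.1719284 ] [0.95603806 0.29323222]
nest +y
yaw 17.036837 n.p -199.95898 vs tcp 95.25946641848846 mean row [278.          86.91398819]
carrier +y
yaw 16.848421 n.p -229.53653 vs tcp 64.35076667879743 mean row [254.         139.99458784]
nest sides
side yaw 17.125391 vs tcp -76.49271749825402
side yaw 16.770828 vs tcp 71.1690036468617
carrier sides
side yaw 11.914853 vs tcp -48.31256099776119
side yaw 17.099709 vs tcp 44.00180734863844
```

```bash
python3 -m pendant '[[-0.002,-0.0015,0.01,0,0,0],[-0.004,-0.003,0.03,0,0,0],[-0.004,-0.003,0.05,0,0,0],[-0.004,-0.003,0.06,0,0,0],[-0.004,-0.003,0.062,0,0,0]]';python3 -m pendant '[[0,0,0,0,0,0],[0,0,0,0,0,0],[0,0,0,0,0,0]]'; python3 -c "
from h import *
delta(.4704,-.1643,.1047,17.0)"
```

```text
clock: 5.6
tcp_pos: [0.4708, -0.1696, 0.1089]
orientation: [-1.87, -2.524, -0.002]
contact_force: [-0.5, -0.2, -4.1]
grip_width: 0.0224
gripper_force: 59.2
clock: 5.9
tcp_pos: [0.4721, -0.1702, 0.111]
orientation: [1.869, 2.521, 0.005]
contact_force: [-0.8, 0.1, -3.7]
grip_width: 0.0227
gripper_force: 59.2
t 5.9 shift [0.0062 0.0001 0.0063] turn [ 0.0044  0.0006 -0.0016] F [-0.77  0.12 -3.7 ] M [-0.023  0.003 -0.028]
```

```bash
python3 -m pendant '[[0.0005,0,0.002,0,0,0],[0.001,0,0.004,0,0,0],[0.001,0,0.004,0,0,0]]';python3 -m pendant '[[0,0,0.001,0,0,0],[0,0,0.001,0,0,0]]';python3 -m pendant '[[0,0,0.001,0,0,0],[0,0,0.001,0,0,0]]'; python3 -c "
from h import *
delta(.4704,-.1643,.1047,17.0)"
```

```text
clock: 6.2
tcp_pos: [0.4711, -0.169, 0.1061]
orientation: [1.87, 2.523, 0.004]
contact_force: [-0.6, 0.4, -3.6]
grip_width: 0.0225
gripper_force: 59.2
clock: 6.4
tcp_pos: [0.4712, -0.1692, 0.1051]
orientation: [1.87, 2.523, 0.004]
contact_force: [-0.3, 0.5, -3.6]
grip_width: 0.0226
gripper_force: 59.2
clock: 6.6
tcp_pos: [0.4715, -0.1693, 0.1047]
orientation: [1.87, 2.522, 0.004]
contact_force: [-1.1, 0.6, 4.3]
grip_width: 0.0229
gripper_force: 60.2
t 6.6 shift [0.0051 0.0004 0.    ] turn [ 0.0034 -0.0001 -0.0018] F [-1.09  0.63  4.35] M [ 0.097  0.464 -0.014]
```

```bash
python3 -m pendant '[[0,0,-0.0003,0.0034,0,-0.002],[0,0,-0.0003,0.0034,0,-0.002],[0,0,-0.0003,0.0034,0,-0.002]]';  python3 - <<'E'
from h import *
delta(.4704,-.1643,.1047,17.0)
im,d=grab_frame("top");cv2.imwrite("pics/t3.png",cv2.resize(im[190:300,330:470],None,fx=4,fy=4,interpolation=cv2.INTER_CUBIC))
im,d=grab_frame("scene");cv2.imwrite("pics/s3.png",cv2.resize(im[230:370,230:410],None,fx=4,fy=4,interpolation=cv2.INTER_CUBIC))
E
```

```text
clock: 6.9
tcp_pos: [0.4715, -0.1693, 0.1047]
orientation: [1.868, 2.525, -0.0]
contact_force: [-0.6, 0.4, 0.9]
grip_width: 0.0227
gripper_force: 59.6
t 6.9 shift [0.0051 0.0004 0.    ] turn [0.0001 0.0004 0.0003] F [-0.62  0.41  0.89] M [ 0.036 -0.012 -0.002]
```

View pics/s3.png

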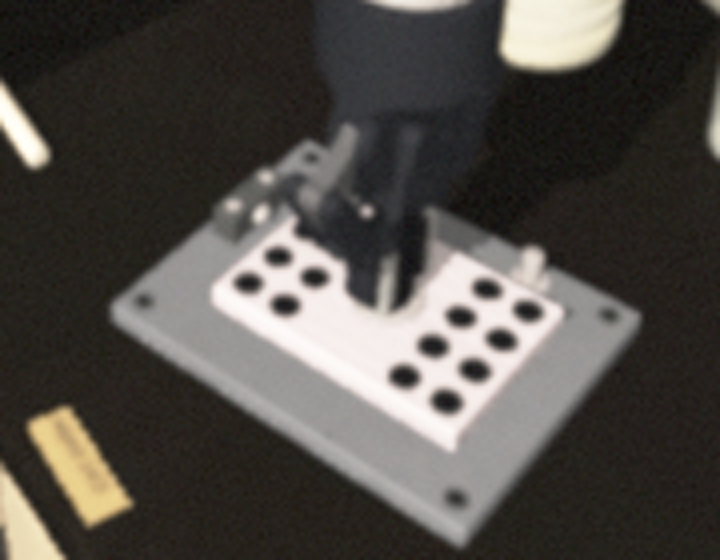

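The carrier lies flat on the bed, with clear gaps to the right dowel at (530,268) and to the stop nose at about (262,215). Next I push toward the dowels.

```bash
cat >> h.py <<'E'
def st(ox=.4704,oy=-.1643,yaw=17.0):
    o=r.get_obs(); N=Ro.from_euler("z",-yaw,degrees=True); p=N.apply(o["tcp_pos"]-[ox,oy,0]); F=N.apply(o["contact_force"]); M=o["moment"][2]
    yl,yr=.045-p[1],-.045-p[1]; S=-F[0]; fl=(M-yr*S)/(yl-yr)
    print("t",round(o["clock"],2),"nest xyz mm",np.round(p*1e3,2),"F",np.round(F,2),"M",np.round(N.apply(o["moment"]),3),"L/R",np.round([fl,S-fl],2),"yaw",np.round(np.degrees(np.arctan2(*Ro.from_rotvec(o["orientation"]).as_matrix()[[1,0],1])),2))
E
python3 -m pendant '[[0,0.0015,0,0,0,0],[0,0.003,0,0,0,0],[0,0.0045,0,0,0,0],[0,0.006,0,0,0,0]]'; python3 -c "
from h import *
st()"; python3 -m pendant '[[0,0.0005,0,0,0,0],[0,0.001,0,0,0,0]]';python3 -c "
from h import *
st()"
```

```text
clock: 7.4
tcp_pos: [0.4772, -0.1675, 0.1047]
orientation: [-1.869, -2.525, 0.0]
contact_force: [-1.1, -0.2, 4.5]
grip_width: 0.0227
gripper_force: 59.8
t 7.4 nest xyz mm [  5.53  -5.09 104.71] F [-1.06  0.14  4.55] M [-0.002  0.298 -0.027] L/R [0.17 0.89] yaw 17.01
clock: 7.6
tcp_pos: [0.4781, -0.1672, 0.1047]
orientation: [-1.868, -2.526, 0.0]
contact_force: [-2.4, -0.9, 6.6]
grip_width: 0.0228
gripper_force: 59.9
t 7.6 nest xyz mm [  6.5   -5.05 104.72] F [-2.52 -0.18  6.63] M [-0.012  0.303 -0.066] L/R [0.38 2.14] yaw 17.01
```

```bash
python3 -m pendant '[[0,0.0005,-0.0003,0,0,0],[0,0.001,-0.0004,0,0,0]]'; python3 -c "
from h import *
st()"; python3 -m pendant '[[0,0.0005,0,0,0,0],[0,0.001,0,0,0,0]]';python3 -c "
from h import *
st()"
```

```text
clock: 7.8
tcp_pos: [0.4789, -0.1667, 0.1047]
orientation: [-1.868, -2.525, 0.001]
contact_force: [-0.7, -0.1, -0.4]
grip_width: 0.0227
gripper_force: 59.8
t 7.8 nest xyz mm [  7.42  -4.74 104.75] F [-0.71  0.16 -0.38] M [-0.077  0.038  0.002] L/R [0.34 0.38] yaw 17.03
clock: 8.0
tcp_pos: [0.4798, -0.1664, 0.1048]
orientation: [-1.868, -2.525, 0.001]
contact_force: [-0.5, -0.3, -1.5]
grip_width: 0.0226
gripper_force: 59.8
t 8.0 nest xyz mm [  8.37  -4.72 104.76] F [-0.57 -0.12 -1.49] M [-0.047  0.021  0.048] L/R [ 0.79 -0.22] yaw 17.03
```

```bash
python3 -m pendant '[[0,0.0005,0.0001,0,0,0],[0,0.001,0.0001,0,0,0]]'; python3 -c "
from h import *
st()"; python3 -m pendant '[[0,0.0005,0.0001,0,0,0],[0,0.0005,0.0001,0,0,0]]';python3 -c "
from h import *
st()"
```

```text
clock: 8.2
tcp_pos: [0.4808, -0.1662, 0.1048]
orientation: [-1.868, -2.525, 0.001]
contact_force: [-0.1, -0.7, -2.0]
grip_width: 0.0225
gripper_force: 59.8
t 8.2 nest xyz mm [  9.43  -4.82 104.77] F [-0.35 -0.67 -2.02] M [0.033 0.04  0.027] L/R [ 0.46 -0.11] yaw 17.02
clock: 8.4
tcp_pos: [0.4814, -0.166, 0.1048]
orientation: [-1.868, -2.526, 0.0]
contact_force: [-0.7, 0.2, -0.9]
grip_width: 0.0226
gripper_force: 59.8
t 8.4 nest xyz mm [ 10.04  -4.89 104.75] F [-0.59  0.35 -0.85] M [-0.005  0.006  0.004] L/R [0.32 0.28] yaw 17.02
```

```bash
for i in 1 ; do python3 -m pendant '[[0,0.0003,0.0001,0,0,0],[0,0.0003,0.0001,0,0,0]]'; python3 -c "
from h import *
st()"; python3 -m pendant '[[0,0.0003,0,0,0,0],[0,0.0003,0,0,0,0]]';python3 -c "
from h import *
st()"; done | grep nest
```

```text
t 8.6 nest xyz mm [ 10.26  -4.93 104.73] F [-0.73  0.58  0.81] M [ 0.079  0.065 -0.025] L/R [0.05 0.68] yaw 17.02
t 8.8 nest xyz mm [ 10.47  -4.97 104.72] F [-1.36 -0.47  1.74] M [0.016 0.126 0.051] L/R [1.17 0.19] yaw 17.01
```

```bash
python3 -m pendant '[[0,0.0003,0,0,0,0],[0,0.0003,0,0,0,0]]' >/dev/null; python3 -c "
from h import *
st()"
```

```text
t 9.0 nest xyz mm [ 10.55  -4.99 104.72] F [-3.09  1.16  3.24] M [0.065 0.404 0.061] L/R [2.06 1.04] yaw 17.01
```

```bash
python3 -m pendant '[[0,0.0003,0,0,0,0],[0,0.0003,0,0,0,0]]' >/dev/null; python3 -c "
from h import *
st()";python3 -m pendant '[[0,0.0003,0,0,0,0],[0,0.0003,0,0,0,0]]' >/dev/null; python3 -c "
from h import *
st()"
```

```text
t 9.2 nest xyz mm [ 10.64  -5.04 104.71] F [-3.92  0.72  4.75] M [0.072 0.578 0.057] L/R [2.37 1.55] yaw 17.0
t 9.4 nest xyz mm [ 10.68  -5.06 104.72] F [-4.43  0.95  6.02] M [0.091 0.725 0.137] L/R [3.49 0.94] yaw 16.99
```

```bash
python3 -m pendant '[[0,0.0004,-0.0003,0,0,-0.002],[0,0.0004,-0.0003,0,0,-0.002]]' >/dev/null; python3 -c "
from h import *
st()";python3 -m pendant '[[0,0.0004,-0.0001,0,0,-0.001],[0,0.0004,-0.0001,0,0,-0.001]]' >/dev/null; python3 -c "
from h import *
st()"
```

```text
t 9.6 nest xyz mm [ 10.79  -5.02 104.77] F [-5.04 -0.99  4.47] M [-0.121  0.907 -0.009] L/R [2.13 2.9 ] yaw 17.1
t 9.8 nest xyz mm [ 10.87  -5.06 104.8 ] F [-5.83  0.15  3.94] M [-0.123  1.112 -0.039] L/R [2.16 3.67] yaw 17.13
```

```bash
python3 -m pendant '[[0,0.0005,-0.0001,0,0,0],[0,0.001,-0.0002,0,0,0],[0,0.001,-0.0002,0,0,0]]' >/dev/null; python3 -c "
from h import *
st()";python3 -m pendant '[[0,0.0005,-0.0001,0,0,0],[0,0.0008,-0.0002,0,0,0],[0,0.0008,-0.0002,0,0,0]]' >/dev/null; python3 -c "
from h import *
st()"
```

```text
t 10.1 nest xyz mm [ 11.02  -5.05 104.84] F [-7.64  0.23  4.41] M [-0.123  1.553  0.075] L/R [4.22 3.42] yaw 17.12
t 10.4 nest xyz mm [ 11.18  -5.09 104.92] F [-9.47 -0.93  4.52] M [-0.232  1.826  0.023] L/R [4.45 5.02] yaw 17.1
```

```bash
python3 -m pendant '[[0,0.0005,-0.0001,0,0,0],[0,0.001,-0.0003,0,0,0],[0,0.0014,-0.0004,0,0,0],[0,0.0014,-0.0004,0,0,0]]' >/dev/null; python3 -c "
from h import *
st();delta(.4704,-.1643,.1047,17.1)"; python3 -m pendant '[[0,0,0,0,0,0],[0,0,0,0,0,0]]' >/dev/null; python3 -c "
from h import *
st()"
```

```text
t 10.8 nest xyz mm [ 11.4   -5.1  105.03] F [-12.54  -1.03   5.59] M [-0.32   2.44   0.113] L/R [6.82 5.72] yaw 17.07
t 10.8 shift [ 0.0051 -0.0114  0.0004] turn [-0.0071 -0.0019 -0.0005] F [-11.69  -4.65   5.59] M [-1.02   2.24   0.113]
t 11.0 nest xyz mm [ 11.37  -5.08 105.  ] F [-11.16  -1.25   6.08] M [-0.393  2.461  0.133] L/R [6.43 4.73] yaw 17.07
```

```bash
python3 -m pendant '[[0,0,-0.0001,-0.003,0,-0.0005],[0,0,-0.0002,-0.005,0,-0.001],[0,0,-0.0002,-0.005,0,-0.001]]' >/dev/null; python3 -c "
from h import *
st();delta(.4704,-.1643,.1047,17.1)"; python3 -m pendant '[[0,0,0,0,0,0],[0,0,0,0,0,0]]' >/dev/null; python3 -c "
from h import *
st()"
```

```text
t 11.3 nest xyz mm [ 11.04  -5.11 104.91] F [-11.41  -2.64   2.85] M [-0.522  2.517  0.032] L/R [5.41 6.  ] yaw 17.11
t 11.3 shift [ 0.0051 -0.011   0.0002] turn [-0.0026 -0.0019  0.0001] F [-10.14  -5.86   2.85] M [-1.235  2.254  0.032]
t 11.5 nest xyz mm [ 11.03  -5.13 104.9 ] F [-11.41  -2.03   2.05] M [-0.499  2.542  0.019] L/R [5.26 6.14] yaw 17.11
```

```bash
python3 -m pendant '[[0,0.0004,-0.0001,-0.001,0,0],[0,0.0006,-0.0001,-0.002,0,0],[0,0.0006,-0.0001,-0.002,0,0],[0,0.0006,-0.0001,-0.002,0,0],[0,0.0006,-0.0001,-0.002,0,0]]' >/dev/null; python3 -c "
from h import *
st();delta(.4704,-.1643,.1047,17.1)"; python3 -m pendant '[[0,0,0,0,0,0],[0,0,0,0,0,0],[0,0,0,0,0,0],[0,0,0,0,0,0],[0,0,0,0,0,0]]' >/dev/null; python3 -c "
from h import *
st()"
```

```text
t 12.0 nest xyz mm [ 11.    -5.12 104.87] F [-13.36  -2.11   3.88] M [-0.558  2.815  0.024] L/R [6.19 7.18] yaw 17.1
t 12.0 shift [ 0.0051 -0.011   0.0002] turn [-0.0018 -0.0023 -0.0001] F [-12.16  -5.93   3.88] M [-1.357  2.529  0.024]
t 12.5 nest xyz mm [ 11.01  -5.1  104.89] F [-13.96  -2.08   3.19] M [-0.6    2.847  0.068] L/R [6.95 7.01] yaw 17.1
```

```bash
python3 - <<'E'
s=open('h.py').read().replace("fl=(M-yr*S)/(yl-yr)","M=M-.045*min(F[1],0)*(p[1]<4.6e-3+9); fl=(M-yr*S)/(yl-yr)").replace("*(p[1]<4.6e-3+9)","")
open('h.py','w').write(s)
E
python3 -m pendant '[[0.0007,0,0,0,0,0],[0.0015,0,0,0,0,0],[0.002,0,0,0,0,0]]' >/dev/null; python3 -c "
from h import *
st()"; python3 -m pendant '[[0.0007,0,0,0,0,0],[0.0014,0,0,0,0,0],[0.002,0,0,0,0,0]]' >/dev/null; python3 -c "
from h import *
st()"
```

```text
t 12.8 nest xyz mm [ 10.99  -3.64 104.88] F [-12.5   -4.72   1.72] M [-0.925  2.854  0.051] L/R [8.67 3.83] yaw 17.07
t 13.1 nest xyz mm [ 11.01  -1.67 104.91] F [-13.11  -3.85   1.87] M [-0.872  2.84   0.091] L/R [9.26 3.86] yaw 17.07
```

```bash
python3 -m pendant '[[0.0007,0,0,0,0,-0.001],[0.0014,0,0,0,0,-0.002],[0.002,0,0,0,0,-0.003]]' >/dev/null; python3 -c "
from h import *
st()"; python3 -m pendant '[[0.0007,0,0,0,0,-0.001],[0.0014,0,0,0,0,-0.001],[0.002,0,0,0,0,-0.001]]' >/dev/null; python3 -c "
from h import *
st();delta(.4704,-.1643,.1047,17.2)"
```

```text
t 13.4 nest xyz mm [ 11.02   0.36 104.88] F [-12.66  -5.12   1.12] M [-0.913  2.858 -0.107] L/R [7.75 4.91] yaw 17.22
t 13.7 nest xyz mm [ 11.03   2.36 104.9 ] F [-12.54  -4.25   1.08] M [-0.918  2.855 -0.162] L/R [6.93 5.61] yaw 17.27
t 13.7 shift [-0.0023 -0.011   0.0002] turn [-0.0013 -0.0014  0.0013] F [-10.75  -7.73   1.08] M [-1.713  2.462 -0.162]
```

```bash
python3 -m pendant '[[0.0005,0,0,0,0,0],[0.001,0,0,0,0,0],[0.0015,0,0,0,0,0]]' >/dev/null; python3 -c "
from h import *
st()"; python3 -m pendant '[[0.0005,0,0,0,0,0],[0.001,0,0,0,0,0]]' >/dev/null; python3 -c "
from h import *
st()"
```

```text
t 14.0 nest xyz mm [ 11.02   3.87 104.91] F [-13.1   -3.18   2.54] M [-0.879  2.792 -0.135] L/R [7.2  5.89] yaw 17.27
t 14.2 nest xyz mm [ 11.     4.83 104.89] F [-12.21  -3.98   1.34] M [-0.882  2.802 -0.138] L/R [7.21 5.  ] yaw 17.27
```

```bash
python3 -m pendant '[[0.0005,0,0,0,0,0],[0.0005,0,0,0,0,0]]' >/dev/null; python3 -c "
from h import *
st()"; python3 -m pendant '[[0.0005,0,0,0,0,0],[0.0005,0,0,0,0,0]]' >/dev/null; python3 -c "
from h import *
st()"; python3 -m pendant '[[0.0005,0,0,0,0,0],[0.0005,0,0,0,0,0]]' >/dev/null; python3 -c "
from h import *
st()"
```

```text
t 14.4 nest xyz mm [ 11.02   5.5  104.91] F [-12.49  -3.12   1.68] M [-0.778  2.757 -0.15 ] L/R [6.91 5.59] yaw 17.28
t 14.6 nest xyz mm [ 11.01   5.98 104.9 ] F [-12.65  -3.68   2.64] M [-0.799  2.815 -0.104] L/R [7.85 4.8 ] yaw 17.28
t 14.8 nest xyz mm [ 11.01   6.31 104.89] F [-12.38  -3.73   1.6 ] M [-0.955  2.855 -0.127] L/R [7.51 4.87] yaw 17.28
```

```bash
python3 -m pendant '[[0.0004,0,0,0,0,0],[0.0007,0,0,0,0,0],[0.0007,0,0,0,0,0]]' >/dev/null; python3 -c "
from h import *
st()"; python3 -m pendant '[[0.0004,0,0,0,0,0],[0.0007,0,0,0,0,0],[0.0007,0,0,0,0,0]]' >/dev/null; python3 -c "
from h import *
st();delta(.4704,-.1643,.1047,17.2)"
```

```text
t 15.1 nest xyz mm [ 10.99   6.45 104.87] F [-12.58  -5.78  -0.84] M [-1.276  2.821 -0.064] L/R [9.37 3.21] yaw 17.26
t 15.4 nest xyz mm [ 11.01   6.64 104.97] F [-12.24  -7.84  -1.38] M [-1.57   2.833 -0.065] L/R [10.22  2.02] yaw 17.24
t 15.4 shift [-0.0066 -0.011   0.0003] turn [-0.0007  0.0005  0.0007] F [ -9.41 -11.08  -1.38] M [-2.33   2.25  -0.065]
```

```bash
python3 - <<'E'
s=open('h.py').read().replace("min(F[1],0)","max(F[1],-2.5)").replace("p[1]; S","p[1]+.0014; S").replace(",-.045-p[1]",",-.045-p[1]+.0014") 
open('h.py','w').write(s)
E
grep -n "yl,yr=" h.py; python3 -m pendant '[[0.0004,0,0.0001,0,0,-0.001],[0.0007,0.0001,0.0002,0,0,-0.001],[0.0007,0.0001,0.0002,0,0,-0.001]]' >/dev/null; python3 -c "
from h import *
st()"; python3 -m pendant '[[0.0003,0,0.0001,0,0,0],[0.0005,0.0001,0.0001,0,0,0],[0.0005,0.0001,0.0001,0,0,0]]' >/dev/null; python3 -c "
from h import *
st();delta(.4704,-.1643,.1047,17.2)"
```

```text
23:    yl,yr=.045-p[1],-.045-p[1]+.0014+.0014; S=-F[0]; M=M-.045*max(F[1],-2.5); fl=(M-yr*S)/(yl-yr)
t 15.7 nest xyz mm [ 10.96   6.72 104.96] F [-13.28  -9.16   0.65] M [-1.842  2.999 -0.05 ] L/R [8.17 5.12] yaw 17.26
t 16.0 nest xyz mm [ 11.01   6.81 104.97] F [-14.01 -10.24   1.76] M [-2.04   3.164 -0.037] L/R [8.75 5.27] yaw 17.25
t 16.0 shift [-0.0068 -0.011   0.0003] turn [-0.0004  0.0019  0.0008] F [-10.41 -13.89   1.76] M [-2.876  2.429 -0.037]
```

```bash
sed -i 's/yl,yr=.045-p\[1\],-.045-p\[1\]+.0014+.0014/yl,yr=.0464-p[1],-.0436-p[1]/' h.py; python3 -m pendant '[[0.0002,-0.0003,0,0,0,-0.001],[0.0003,-0.0005,0,0,0,-0.002],[0.0003,-0.0005,0,0,0,-0.002]]' >/dev/null; python3 -c "
from h import *
st()"; python3 -m pendant '[[0,0,0,0,0,0],[0,0,0,0,0,0],[0,0,0,0,0,0]]' >/dev/null; python3 -c "
from h import *
st();delta(.4704,-.1643,.1047,17.2)"
```

```text
t 16.3 nest xyz mm [ 10.92   6.93 105.04] F [-11.67 -11.05  -0.99] M [-2.145  2.844 -0.088] L/R [6.82 4.84] yaw 17.34
t 16.6 nest xyz mm [ 10.9    6.91 105.02] F [-12.56 -10.07   0.05] M [-2.167  2.917 -0.152] L/R [6.61 5.95] yaw 17.35
t 16.6 shift [-0.0068 -0.0109  0.0003] turn [0.0004 0.0024 0.0026] F [ -9.07 -13.3    0.05] M [-2.926  2.156 -0.152]
```

Both dowels read about 6 N and the stop about 6–7 N, held for over 0.5 s. I'll unload gently to a light bias before letting go.

```bash
python3 -m pendant '[[-0.0004,-0.0006,0.0001,0,0,0.0003],[-0.0008,-0.0012,0.0003,0,0,0.0007],[-0.0011,-0.0018,0.0004,0,0,0.001],[-0.0011,-0.0018,0.0004,0,0,0.001]]' >/dev/null; python3 -c "
from h import *
st();delta(.4704,-.1643,.1047,17.2)"
```

```text
t 17.0 nest xyz mm [ 10.63   6.75 104.89] F [-10.27  -6.83   1.09] M [-1.494  2.076 -0.154] L/R [5.29 4.98] yaw 17.37
t 17.0 shift [-0.0067 -0.0107  0.0002] turn [0.0026 0.0016 0.0029] F [-7.82 -9.54  1.09] M [-2.035  1.549 -0.154]
```

```bash
python3 -m pendant '[[-0.0004,-0.0006,0.0001,0.001,0,0.0005],[-0.0008,-0.0012,0.0001,0.001,0,0.001],[-0.001,-0.0018,0.0002,0.001,0,0.0015],[-0.001,-0.0018,0.0002,0.001,0,0.0015]]' >/dev/null; python3 -c "
from h import *
st();delta(.4704,-.1643,.1047,17.2)"
```

```text
t 17.4 nest xyz mm [ 10.48   6.64 104.8 ] F [-4.69 -4.11 -0.73] M [-0.904  1.33  -0.13 ] L/R [2.42 2.27] yaw 17.38
t 17.4 shift [-0.0066 -0.0105  0.0001] turn [0.0036 0.0011 0.0031] F [-3.28 -5.3  -0.73] M [-1.253  1.008 -0.13 ]
```

```bash
python3 -m pendant '[[-0.0003,-0.0005,0,0,0,0.001],[-0.0005,-0.0009,0.0001,0,0,0.0015],[-0.0005,-0.0009,0.0001,0,0,0.0015]]' - 20 ; python3 -c "
from h import *
st();delta(.4704,-.1643,.1047,17.2)"; python3 -m pendant '[[0,0,0,0,0,0],[0,0,0,0,0,0],[0,0,0,0,0,0],[0,0,0,0,0,0]]' 0.05; python3 -c "
from h import *
st();delta(.4704,-.1643,.1047,17.2)"
```

```text
clock: 17.7
tcp_pos: [0.4784, -0.155, 0.1049]
orientation: [1.859, 2.528, 0.005]
contact_force: [-2.4, -6.1, -1.9]
grip_width: 0.0228
gripper_force: 59.6
t 17.7 nest xyz mm [ 10.35   6.56 104.86] F [-4.09 -5.1  -1.91] M [-0.941  1.098 -0.138] L/R [2.   2.09] yaw 17.35
t 17.7 shift [-0.0065 -0.0104  0.0001] turn [0.0046 0.0009 0.0026] F [-2.42 -6.07 -1.91] M [-1.221  0.775 -0.138]
clock: 18.1
tcp_pos: [0.4794, -0.1536, 0.1053]
orientation: [1.856, 2.53, 0.008]
contact_force: [-1.0, -0.6, -0.5]
grip_width: 0.0496
gripper_force: 0.0
t 18.1 nest xyz mm [ 11.76   7.62 105.26] F [-1.12 -0.25 -0.54] M [0.005 0.015 0.024] L/R [1.03 0.09] yaw 17.46
t 18.1 shift [-0.0075 -0.0118  0.0005] turn [ 0.0064 -0.      0.0046] F [-1.   -0.57 -0.54] M [0.001 0.016 0.024]
```

```bash
python3 -m pendant '[[0,0,-0.01,0,0,0],[0,0,-0.03,0,0,0],[0,0,-0.06,0,0,0],[0,0,-0.1,0,0,0],[0,0,-0.14,0,0,0]]'; python3 -m pendant '[[0.03,0,-0.03,0,0,0],[0.06,0,-0.04,0,0,0],[0.08,0,-0.05,0,0,0],[0.08,0,-0.05,0,0,0],[0.08,0,-0.05,0,0,0]]'
python3 - <<'E'
from h import *
im,d=grab_frame("top");np.savez("t4.npz",im=im);a=cv2.resize(im[195:295,340:460],(600,500),interpolation=cv2.INTER_CUBIC)
cv2.imwrite("pics/t4.png",a)
c=camera_info("wrist");im,d=grab_frame("wrist");np.savez("w4.npz",im=im,**{k:c[k] for k in("R","t","camera_matrix")});cv2.imwrite("pics/w4.png",im)
E
```

```text
clock: 18.6
tcp_pos: [0.4777, -0.1543, 0.247]
orientation: [1.858, 2.529, 0.007]
contact_force: [0.8, -0.3, 0.7]
grip_width: 0.0503
gripper_force: 0.0
clock: 19.1
tcp_pos: [0.454, -0.0781, 0.2957]
orientation: [1.856, 2.53, 0.009]
contact_force: [0.7, -0.8, 0.1]
grip_width: 0.0499
gripper_force: 0.0
```

View pics/w4.png

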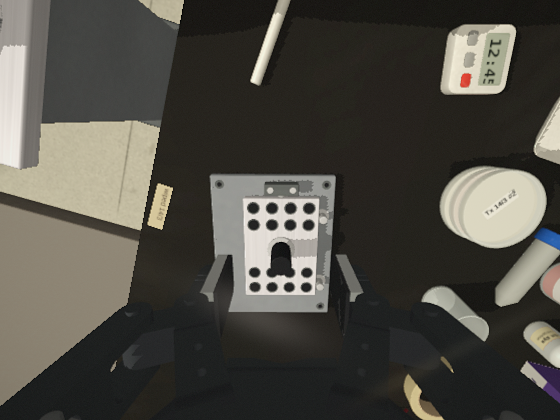

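The carrier sits flat on the nest, against the stop at (281,189) and the dowels at (322,218) and (320,283). I'll check the contacts in one close crop and by measurement.

Run:
```python
from h import *
f=np.load("w4.npz");c={k:f[k] for k in("R","t","camera_matrix")};im=f["im"]
cv2.imwrite("pics/w4c.png",cv2.resize(im[165:320,200:345],None,fx=3.8,fy=3.8,interpolation=cv2.INTER_CUBIC))
g=cv2.cvtColor(im,cv2.COLOR_BGR2GRAY)
def box(th,z,lo,hi):
    m=np.zeros_like(g);m[165:320,lo:hi]=(g>th)[165:320,lo:hi]; m=cv2.morphologyEx(m,cv2.MORPH_OPEN,np.ones((9,9)))
    k=max(cv2.findContours(m,cv2.RETR_EXTERNAL,cv2.CHAIN_APPROX_NONE)[0],key=cv2.contourArea)[:,0]
    return rect(ray(c,cv2.convexHull(k)[:,0],z))
C=box(185,.024,225,330);print("carrier",C)
N=box(70,.012,205,340);print("nest",N);a=np.radians(17.1);print(np.array([[np.cos(a),np.sin(a)],[-np.sin(a),np.cos(a)]])@(C[:2]-N[:2]))
```

```text
carrier [ 452.2 -163.4   34.1   52.3   17. ]
nest [ 463.  -164.7  164.2  190.3   16.8]
[-9.94031214  4.41816643]
```

View pics/w4c.png

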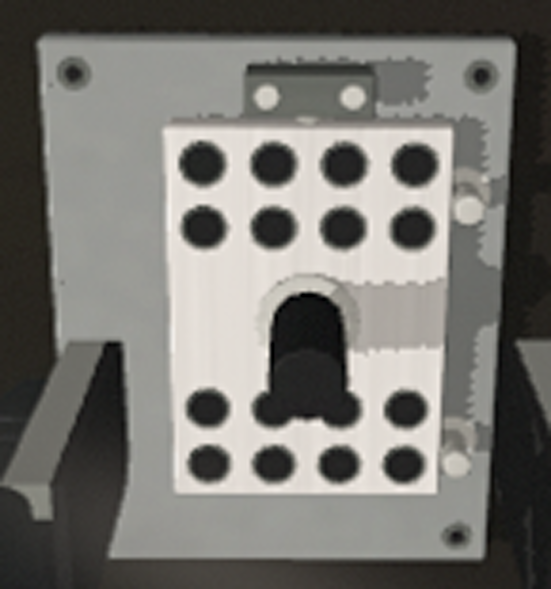

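```bash
python3 -m pendant '[[-0.01,0,0.03,0,0,0],[-0.02,0,0.06,0,0,0],[-0.025,0,0.085,0,0,0],[-0.025,0,0.09,0,0,0],[-0.025,0,0.09,0,0,0]]'; python3 -m pendant '[[0,0,0,0,0,0],[0,0,0,0,0,0],[0,0,0,0,0,0],[0,0,0,0,0,0]]'
python3 - <<'E'
from h import *
c=camera_info("wrist");im,d=grab_frame("wrist");np.savez("w5.npz",im=im,**{k:c[k] for k in("R","t","camera_matrix")});cv2.imwrite("pics/w5.png",im)
E
```

```text
clock: 19.7
tcp_pos: [0.4613, -0.1025, 0.2044]
orientation: [1.861, 2.529, 0.004]
contact_force: [0.7, 0.2, 0.7]
grip_width: 0.0498
gripper_force: 0.0
clock: 20.1
tcp_pos: [0.4622, -0.1016, 0.2058]
orientation: [1.857, 2.529, 0.009]
contact_force: [-0.6, 0.3, 0.4]
grip_width: 0.0501
gripper_force: 0.0
```

View pics/w5.png

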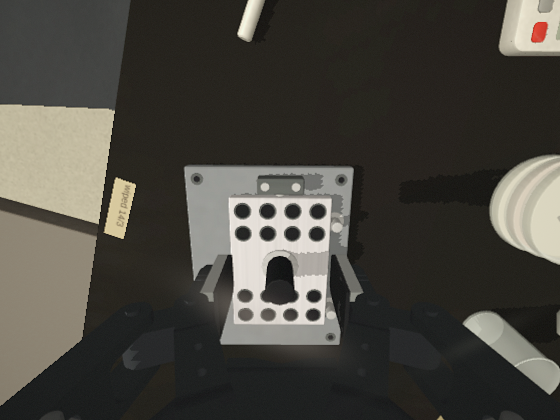

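Run:
```python
from h import *
f=np.load("w5.npz");c={k:f[k] for k in("R","t","camera_matrix")};g=cv2.cvtColor(f["im"],cv2.COLOR_BGR2GRAY).astype(float)
def edge(ps,z):
    P=ray(c,ps,z)[:,:2]*1000; vx,vy,x,y=cv2.fitLine(P.astype(np.float32),cv2.DIST_HUBER,0,.01,.01).ravel(); return np.array([vx,vy]),np.array([x,y])
ps=[]
for v in list(range(203,217))+list(range(240,250))+list(range(280,300)):
    G=-np.diff(g[v,320:342]);k=G[:14].argmax() if v<260 else G[:12].argmax();w=np.clip(G[max(k-1,0):k+2],0,None);ps.append((320.5+(w*np.arange(max(k-1,0),k+2)).sum()/w.sum(),v))
v,x0=edge(ps,.024); v*=np.sign(v[1]); n=np.array([v[1],-v[0]]); print("edge yaw",np.degrees(np.arctan2(-v[0],v[1])))
D=[]
for (u,w) in ((337,227),(331,314)):
    p=g[w-6:w+7,u-6:u+7].copy(); p[:, :2]=0; q=np.clip(p-165,0,None); yy,xx=np.mgrid[w-6:w+7,u-6:u+7]; X=ray(c,[[(q*xx).sum()/q.sum(),(q*yy).sum()/q.sum()]],.029)[0,:2]*1000; D.append(X)
    print("dowel",X,"px",(q*xx).sum()/q.sum(),(q*yy).sum()/q.sum(),"gap",n@(X-x0)-5)
d=D[0]-D[1];print("dowel line yaw",np.degrees(np.arctan2(-d[0],d[1])),np.linalg.norm(d))
ps=[]
for u in list(range(235,270))+list(range(288,322)):
    G=np.diff(g[190:202,u]);k=G.argmax();ps.append((u,190.5+k))
v2,x2=edge(ps,.024); v2*=np.sign(v2[0]);n2=np.array([-v2[1],v2[0]]);mid=(D[0]+D[1])/2; a=np.radians(17.1);Y=np.array([-np.sin(a),np.cos(a)])
print("short edge yaw",np.degrees(np.arctan2(v2[1],v2[0])),"gap to stop",70-n2@(x2-mid))
cv2.imwrite("pics/w5c.png",cv2.resize(f["im"][170:330,300:360],None,fx=3.7,fy=3.7,interpolation=cv2.INTER_CUBIC))
```

```text
edge yaw 17.080519
dowel [ 513.85104626 -102.44515857] px 336.53754266211604 226.92278156996588 gap 0.2044770894281296
dowel [ 539.95576727 -188.07476315] px 330.47714285714284 314.7525714285714 gap 0.0070677031474915
dowel line yaw 16.954170820580604 89.52030852739678
short edge yaw 17.443026 gap to stop 0.15423658671079465
```

The gaps to both dowels and the stop are 0.0–0.2 mm, which is within measurement error. The carrier is seated, so I'm handing in.

```bash
python3 -c "
from bench import r
print(r.hand_in())"
```

```text
the job is handed in; nothing more can be done
None
```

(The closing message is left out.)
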